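# Sort out the broken casting on the drying board

### The arm

A 6-joint arm with a two-finger parallel gripper is mounted at the origin on the work surface. World frame = base frame: x ahead of the robot, y to its left, z up, the work surface at z = 0. Lengths are in m, angles in degrees, forces in N, time in s.
With the tool pointing down it reaches from about 0.325 to 0.85 m from the base axis. Payload 15.5 kg.
Tool frame: the origin (TCP) lies midway between the tips of the shut fingers; the grasp point (between the pads) lies 19 mm behind it; z points along the fingers, y is the line along which they close (so a half turn about z gives the same grasp; the last joint's range is limited). The gripper opens to 91 mm and grips with 3 to 60 N. Pads are 32 mm wide; open, the fingers measure 118 mm over their backs; the gripper's body (76 mm by 178 mm) begins 60 mm behind the grasp point.
Start: joints at [65.231, 28.281, 77.091, -0, 74.628, -5.472], TCP at [0.207, 0.59, 0.214] pointing down, gripper open.
Joint ranges: [-166.48, 166.48], [-47.26, 123.95], [12.59, 153.08], [-70.14, 250.14], [6.76, 159.57], [-176.63, 176.63]. Speed limits (degrees/s): [108.29, 108.29, 147.25, 172.46, 172.46, 172.46].

### API

Orientations are given as a 3x3 rotation matrix whose columns are the frame's x, y, z axes.
In Python, from cell import move_pose, move_linear, movej, gripper_to, wait, inverse_kinematics, read_state, read_camera, camera_params, MotionError, job_done, find_in, trace, tip_of gives the robot as it stands. The module is installed in compiled form; this text tells all that it offers. Calls block until the motion is done:
- move_pose(position, orientation): joint-space move of the TCP to a pose.
- move_linear(position, ori=None, speed=0.15, until_force=None): straight line of the TCP; ori=None keeps the orientation; speed is the mean speed in m/s. With until_force (N) it stops when the force on the tool has changed by that much, and returns True; else False.
- movej(angles): joint-space move.
- gripper_to(opening, grasp_force=None): finger opening in m; grasp_force is the grip in N (None keeps the last); returns when the fingers have stopped.
- wait(seconds).
- inverse_kinematics(position, orientation): joint angles nearest the present ones, or None.
- read_state(): the state.
- read_camera(name): name is "scene" or "top" or "wrist"; returns the picture (480x640x3 uint8, red, green, blue); there is no depth.
- camera_params(name): a dict with "mtx" (3x3 intrinsics, pixels), "k1" (the pictures are not rectified: a ray, as slopes to the right and down, at radius r is drawn at 1 + k1 r^2 times it, then the intrinsics apply), "R" (3x3) and "t" (3): a world point X has camera coordinates R X + t. Camera axes: x right, y down, z forward; pixel columns grow to the right and rows downward; lengths in m; the calibration is good to about 2 mm. A picture is of the moment at which its call begins: read the wrist's pose just before it. camera_params takes no time and is no camera call; for the wrist camera it gives the pose at the moment of the call.
A pose or a line that the arm cannot do raises MotionError and nothing moves.
- job_done(): hands the job in; it is judged then, once.
Trained networks look in the newest picture that a camera, given by its name, has taken for a name from the list of things; names that differ only in an ending like _2 or _b are one class to them, and where a whole thing is asked for, a point or a joint stands for the part that bears it (a point fixed in the world has none). Each returns a list of dicts, best first, with "p" (0 to 1); they miss things now and then, are a little off and sometimes report something else, mostly with a low value. They report only what shows in the picture. A call takes as long as a camera call.
- find_in(thing, camera): "xy" ([column, row] as shares, 0 to 1, of the picture: columns of its width, rows of its height, amid what is visible of it).
- trace(thing, camera): "region" (480x640 bool, what is visible of it) and "xy" ([column, row] as shares, 0 to 1, of the picture: columns of its width, rows of its height, amid what is visible of it).
- tip_of(thing, camera): "xy" ([column, row] as shares, 0 to 1, of the picture: columns of its width, rows of its height: a listed point, or the origin of a listed thing).
The state is a dict: "time_s": time; "q": joint angles; "joint_velocities": joint speeds; "effort": joint torques, N m; "tool_pos": TCP position; "tool_rot": TCP orientation; "contact_force": force on the tool from outside, world axes, zero at the start; "moment": the same for the moment, N m; "finger_gap": finger opening in m; "grasp_force": force on a finger pad.
Only numpy, scipy, OpenCV 4.12 (cv2) and the standard library are available. Lean on these libraries where they do the work, as an engineer would, in place of code of your own. Each camera call takes 0.05 s, during which the arm holds its last target. There are 200 camera calls.

### The job

Draw the drying board with its three cast figures out from under the low rack, pulling its upright grip along the slide lane. Take off the figure whose head has broken off and drop it in the wire basket, then slide the board back under the rack until it is home against the back stop. The two whole figures must stay standing on the board, and the mould on top of the rack must stay where it is.

Things in the scene. Friction and masses are not known exactly. Their poses are not given: they have to be found in the camera images.
- rack: fixed low wooden rack: a plank shelf 165 deep (x) x 196 wide (y) x 18 mm thick, underside 85 and top 103 mm above the table, on four 20 mm square posts. Origin: on the table below the middle of the shelf's front edge (the one towards the robot); x points inward along the slide lane (shelf covers x 0 to 165 mm), y across, z up
- lane (a point): on the table, middle of the slide lane's open mouth, 120 mm before the shelf's front edge; axes as the rack's. The lane is bare table between two guide strips 18 mm high, 12 mm wide, inner faces 118 mm apart (y = +-59 mm); it runs from here inward, under the shelf, to the stop bar at its back, whose front face is 155 mm inward of the rack's origin (275 mm from here)
- board: loose wooden drying board 250 long (x) x 110 wide x 12 mm thick, 0.3 to 0.5 kg, flat on the table in the lane. Origin: centre of its underside; x points inward. Home, against the stop, its origin is at x = 30 mm in the rack's frame; it starts up to 12 mm short. Three figures stand on its centre line about 10 mm before, 45 and 100 mm beyond the origin, in unknown order
- grip (a point): point inside the upright wooden grip block on the board's near end, 95 mm before the board's origin and 35 mm above the table. The block is 40 mm long along the lane, 16 mm wide across it, from 12 to 57 mm above the table; axes as the board's
- reject: the broken white figure: a round body 34 mm across and 36 mm high with only a jagged stub (up to 41 mm) where the head was. Origin: centre of its base; z up the figure. 20 to 40 g
- cat_a: a whole white figure on the board: the same round body 34 mm across with a ball head 27 mm across and pointed ears, 64 mm high. Origin: centre of its base; z up
- cat_b: the other whole figure on the board, same as cat_a
- basket: fixed square wire basket, 160 x 160 mm outside, 80 mm high, open at the top, walls 4 mm, floor 4 mm above the table. Origin: centre of its underside. It stands to the robot's left, nearer to the robot or farther off; a kettle 175 mm high stands in the other of the two places
- mould: loose banded mould block 75 x 75 mm, 62 mm high, on top of the rack's shelf. Origin: centre of its underside. Leave it alone

How it is judged (in metres and radians):
On the way, in this order (a step that is already met when the one before it is completed fails the run):
1. the board is drawn out towards the robot, at least 170 mm from its home place (x of board in the frame of rack below -0.14 m), for 0.2 s.
2. the headless figure lies in the wire basket, let go (x of reject in the frame of basket between -0.078 and 0.078 m and y of reject in the frame of basket between -0.078 and 0.078 m and z of reject in the frame of basket below 0.06 m and contact force between the fingers and reject below 0.05 N), for 0.2 s.
At the end, for the whole second after the job is handed in: The board lies flat in the lane, fully home (within 6 mm of the back stop) and at rest; both whole figures stand upright on it (within 0.2 rad); the headless figure lies at rest inside the basket, below its rim; the robot has let go and touches nothing (x of board in the frame of rack above 0.024 m and z of board in the frame of rack below 0.006 m and linear speed of board below 0.01 m/s and x of reject in the frame of basket between -0.078 and 0.078 m and y of reject in the frame of basket between -0.078 and 0.078 m and z of reject in the frame of basket below 0.06 m and linear speed of reject below 0.03 m/s and angle between each of cat_a, cat_b's own z axis and vertical below 0.2 rad and z of cat_a in the frame of board between 0.008 and 0.018 m and linear speed of each of cat_a, cat_b below 0.02 m/s and z of cat_b in the frame of board between 0.008 and 0.018 m).
It fails at once if a whole figure on the board topples (tilts more than 0.6 rad) (angle between any of cat_a, cat_b's own z axis and vertical above 0.6 rad).
It fails at once if the mould on top of the rack is shifted by more than 20 mm (distance of mould from where it was at the start of the episode above 0.02 m).
It also fails if it takes over 70 s, if anything falls off the work surface, if the arm or the gripper's body presses on something with over 40 N, if the wrist force passes 120 N, or if a joint passes its speed limit or range.

## Working session

There is one attempt and no reset: what is moved stays moved. The work goes in short steps, each a Python script; the robot and the scene stay as the last script left them, time stands still between calls to the robot, and variables do not carry over. Pictures are saved under pics/ and viewed, at most 10 in all, crops included, and the job is handed in when it is done.

```bash
mkdir -p pics; cat > h.py <<'E'
import numpy as np, cv2
from cell import *
def ray(cam,xy,P=None):
    P=P or camera_params(cam); K=np.array(P["mtx"]); R=np.array(P["R"]); t=np.array(P["t"])
    u=np.array([xy[0]*640,xy[1]*480,1.]); d=np.linalg.inv(K)@u; s=d[:2].copy()
    for _ in range(20): s=d[:2]/(1+P["k1"]*(s@s))
    return -R.T@t, R.T@np.array([s[0],s[1],1.])
def atz(cam,xy,z,P=None):
    o,d=ray(cam,xy,P); return o+d*(z-o[2])/d[2]
def proj(cam,X,P=None):
    P=P or camera_params(cam); c=np.array(P["R"])@np.array(X)+np.array(P["t"]); s=c[:2]/c[2]
    s=s*(1+P["k1"]*(s@s)); return (np.array(P["mtx"])@np.array([s[0],s[1],1]))[:2]
def save(n,im): cv2.imwrite("pics/"+n+".png",im[:,:,::-1])
def down(yaw):  # tool z down, tool y (closing) at yaw (rad) from world x
    y=np.array([np.cos(yaw),np.sin(yaw),0]); z=np.array([0,0,-1.]); return np.column_stack([np.cross(y,z),y,z])
E
python3 - <<'E'
from h import *
for c in("scene","top"):
    save(c+"0",read_camera(c)); P=camera_params(c); print(c,-np.array(P["R"]).T@P["t"],P["k1"])
    for t in "rack lane board grip reject cat_a basket mould".split():
        for z,l in (("tip",tip_of(t,c)),("find",find_in(t,c))):
            print(c,t,z,[(round(d["p"],2),np.round(np.array(d["xy"])*[640,480]).tolist(),np.round(atz(c,d["xy"],{"grip":.035,"board":0,"mould":.103,"reject":.012,"cat_a":.012}.get(t,0)if z=="tip" else .03),3).tolist()) for d in l[:3]])
s=read_state();print(s["time_s"],s["tool_rot"])
E
```

```text
scene [0.64943518 0.54524652 0.76203505] 0.01598468932310057
scene rack tip [(0.93, [284.0, 212.0], [0.6, -0.071, 0.0])]
scene rack find [(0.75, [272.0, 228.0], [0.629, -0.015, 0.03])]
scene lane tip []
scene lane find [(0.62, [274.0, 227.0], [0.625, -0.017, 0.03])]
scene board tip []
scene board find []
scene grip tip [(0.87, [299.0, 172.0], [0.558, -0.135, 0.035])]
scene grip find [(0.58, [279.0, 172.0], [0.596, -0.148, 0.03])]
scene reject tip [(0.67, [299.0, 173.0], [0.556, -0.153, 0.012])]
scene reject find [(0.56, [274.0, 228.0], [0.626, -0.014, 0.03])]
scene cat_a tip [(0.48, [246.0, 259.0], [0.683, 0.028, 0.012])]
scene cat_a find [(0.51, [242.0, 259.0], [0.69, 0.038, 0.03])]
scene basket tip [(0.63, [465.0, 399.0], [0.399, 0.339, 0.0])]
scene basket find [(0.74, [466.0, 398.0], [0.406, 0.345, 0.03])]
scene mould tip [(0.89, [233.0, 217.0], [0.69, 0.005, 0.103])]
scene mould find [(0.63, [228.0, 200.0], [0.7, -0.098, 0.03])]
top [0.36113742 0.08091487 1.04090631] -0.09007384339450736
top rack tip [(0.81, [391.0, 220.0], [0.6, -0.073, 0.0])]
top rack find [(0.55, [372.0, 198.0
[... 358 characters left out ...]
[0.397, 0.335, 0.035])]
top grip find [(0.69, [413.0, 234.0], [0.564, -0.111, 0.03])]
top reject tip []
top reject find []
top cat_a tip [(0.43, [389.0, 214.0], [0.609, -0.068, 0.012])]
top cat_a find [(0.39, [414.0, 235.0], [0.564, -0.114, 0.03])]
top basket tip [(0.75, [185.0, 321.0], [0.396, 0.341, 0.0])]
top basket find [(0.81, [185.0, 306.0], [0.425, 0.333, 0.03]), (0.27, [415.0, 234.0], [0.565, -0.115, 0.03])]
top mould tip [(0.65, [358.0, 165.0], [0.684, 0.0, 0.103])]
top mould find [(0.65, [357.0, 156.0], [0.727, -0.004, 0.03])]
1.7 [[-9.43809947e-01  3.30488704e-01 -2.57794640e-05]
 [ 3.30488705e-01  9.43809944e-01 -7.88513710e-05]
 [-1.72857292e-06 -8.29405299e-05 -9.99999997e-01]]
```

View pics/top0.png

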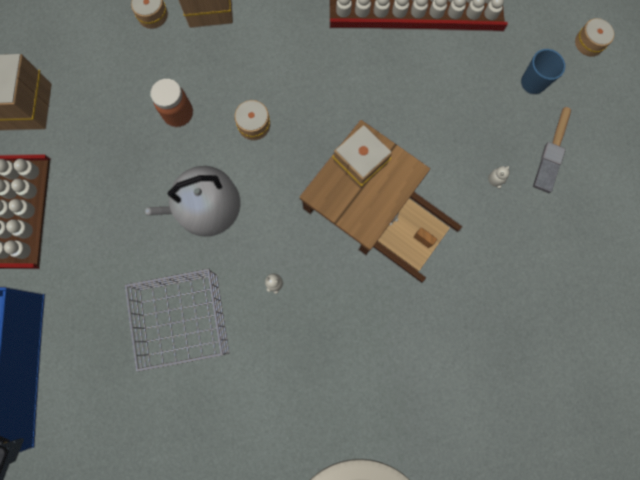

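View pics/scene0.png

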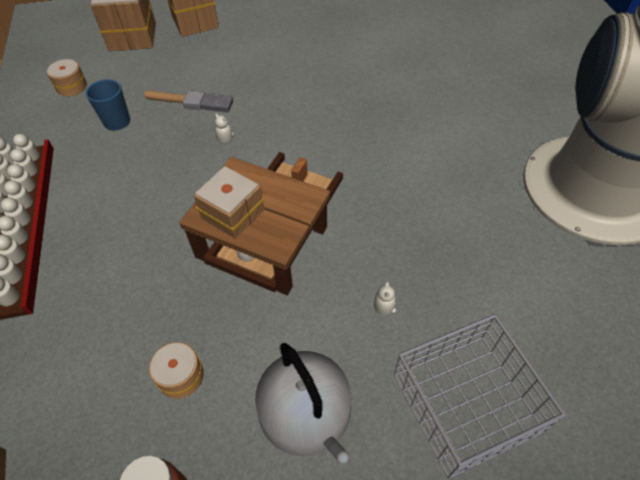

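Top view: the basket is near at (180,320) and the kettle is far. The rack shelf spans about (302,200)-(430,170), with the grip at (425,237). The lane opens toward the lower right. I'll fit the rack's pose from its corners, starting from rough picks and checking with an overlay.

```bash
cat > fit.py <<'E'
from h import *
from scipy.optimize import least_squares
def W(p,X): c,s=np.cos(p[2]),np.sin(p[2]); return np.array([p[0]+c*X[0]-s*X[1],p[1]+s*X[0]+c*X[1],X[2]])
def fit(obs,p0=(.6,-.072,.9)):
    Pc={c:camera_params(c) for c in("top","scene")}
    return least_squares(lambda p:np.concatenate([proj(c,W(p,X),Pc[c])-np.array(u) for c,X,u in obs]),p0,loss="soft_l1")
E
python3 - <<'E'
from fit import *
o=[("top",(0,.098,.103),(372,248)),("top",(0,-.098,.103),(430,170)),("top",(.165,.098,.103),(302,198)),("top",(.165,-.098,.103),(362,122)),
("scene",(0,.098,.103),(292,262)),("scene",(0,-.098,.103),(331,192)),("scene",(.165,.098,.103),(183,223)),("scene",(.165,-.098,.103),(232,159)),
("top",(-.12,.071,.018),(422,280)),("top",(-.12,-.071,.018),(461,227))]
r=fit(o);print(r.x,np.round(r.fun.reshape(-1,2),1).tolist())
p=r.x
for c,bx in(("top",(290,110,180,180)),("scene",(170,140,180,160))):
    im=cv2.imread(f"pics/{c}0.png");k=4;x0,y0,w,h=bx
    g=cv2.resize(im[y0:y0+h,x0:x0+w],None,fx=3,fy=3,interpolation=cv2.INTER_CUBIC)
    pts=[(a,b,.103) for a in(0,.165) for b in(-.098,.098)]+[(-.12,b,.018) for b in(-.071,.071,-.059,.059)]+[(-.12,0,0)]
    for X in pts:
        u=(proj(c,W(p,X))+.5-[x0,y0])*3; cv2.circle(g,tuple(int(v) for v in u),3,(0,0,255),1)
    for dx in(-.065,-.077):
      for a in(-.02,.02):
        for b in(-.008,.008):
          u=(proj(c,W(p,(dx+a,b,.057)))+.5-[x0,y0])*3; cv2.circle(g,tuple(int(v) for v in u),2,(0,255,0) if dx>-.07 else (255,0,0),-1)
    cv2.imwrite(f"pics/c_{c}.png",g)
a=cv2.imread("pics/c_top.png")
cv2.imwrite("pics/c_top.png",a)
E
```

```text
[ 0.59839421 -0.07891341  0.90528331] [[-1.8, 1.6], [1.9, -0.9], [-2.7, -2.2], [0.4, -3.3], [38.9, -72.4], [-98.8, -37.9], [101.5, 40.3], [-53.5, 60.7], [0.5, 3.0], [2.0, 0.7]]
```

View pics/c_top.png

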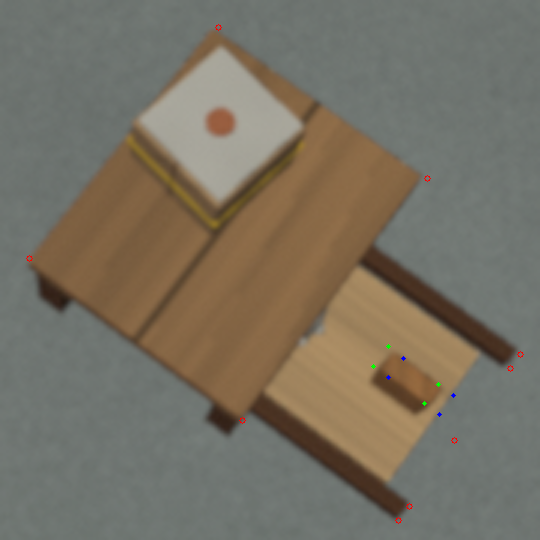

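View pics/c_scene.png

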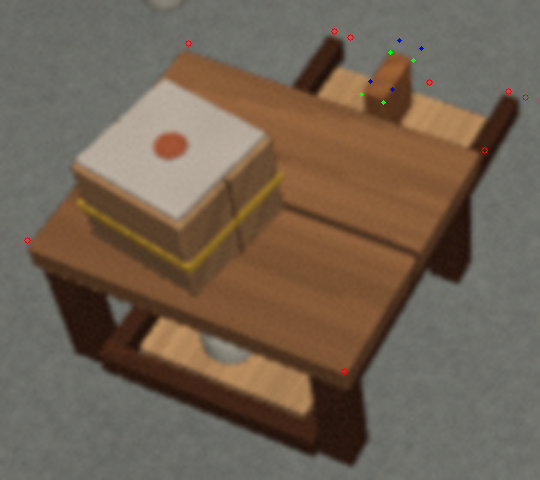

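The first fit had wrong scene labels. The crops give clean corners: in the top crop, shelf (214,33), (30,263), (421,180), (241,414). In the scene crop, (182,52), (484,152), (33,255), (350,380). Refitting.

```bash
python3 - <<'E'
from fit import *
def px(c,u): x0,y0=dict(top=(290,110),scene=(170,140))[c]; return np.array(u)/3+[x0-.5,y0-.5]
o=[]
for X,t,s in [((0,.098,.103),(241,414),(484,152)),((0,-.098,.103),(421,180),(182,52)),((.165,.098,.103),(30,263),(350,380)),((.165,-.098,.103),(214,33),(33,255)),
 ((-.12,.071,.018),(395,514),(518,100)),((-.12,-.071,.018),(520,348),(330,37))]:
    o+=[("top",X,px("top",t)),("scene",X,px("scene",s))]
r=fit(o);p=r.x;print(p,np.round(r.fun.reshape(-1,2),1).tolist())
Pc={c:camera_params(c) for c in("top","scene")}
g=[("top",(395,353)),("top",(441,387)),("top",(378,373)),("scene",(393,53)),("scene",(411,60)),("scene",(383,100)),("scene",(366,92))]
idx=[(.02,-.008),(-.02,-.008),(.02,.008)]+[(-.02,-.008),(-.02,.008),(.02,.008),(.02,-.008)]
f=lambda q:np.concatenate([proj(c,W(p,(q[0]+i[0],q[1]+i[1],.057)),Pc[c])-px(c,u) for (c,u),i in zip(g,idx)])
r=least_squares(f,(-.07,0));print(r.x,np.round(r.fun.reshape(-1,2),1).tolist(), W(p,(*r.x,.04)))
# reach check
yaw=p[2]+np.pi/2
for gx in(-.075,-.065,-.26):
  for k in(0,np.pi):
    print(gx,W(p,(gx,0,.021)),inverse_kinematics(W(p,(gx,0,.021)),down(yaw+k)))
E
```

```text
[ 0.60012487 -0.07601085  0.92588455] [[-0.3, 1.8], [-0.1, 0.0], [-0.4, -1.9], [0.6, -0.7], [-2.1, -0.2], [0.1, -1.3], [-1.8, -2.0], [-1.9, -1.6], [1.1, 0.8], [1.1, -0.4], [-1.2, -0.1], [-0.4, -0.5]]
[-0.07125132  0.00118216] [[-1.2, -0.9], [0.3, -0.1], [-0.2, -1.1], [-0.2, -1.1], [1.4, -0.9], [1.3, -0.1], [-0.7, -0.0]] [ 0.55634899 -0.13224091  0.04      ]
-0.075 [ 0.55504027 -0.13594731  0.021     ] [-1.97492904e+01  3.84446287e+01  9.51227525e+01 -2.54444375e-14
  4.64326188e+01 -1.62798567e+02]
-0.075 [ 0.55504027 -0.13594731  0.021     ] [-1.97492904e+01  3.84446287e+01  9.51227525e+01 -2.54444375e-14
  4.64326188e+01  1.72014328e+01]
-0.065 [ 0.56105155 -0.12795578  0.021     ] [-1.87921497e+01  3.86505451e+01  9.45309268e+01 -2.54444375e-14
  4.68185282e+01 -1.61841426e+02]
-0.065 [ 0.56105155 -0.12795578  0.021     ] [-1.87921497e+01  3.86505451e+01  9.45309268e+01 -2.54444375e-14
  4.68185282e+01  1.81585735e+01]
-0.26 [ 0.4438316  -0.28379058  0.021     ] None
-0.26 [ 0.4438316  -0.28379058  0.021     ] [-3.90913308e+01  3.62602931e+01  1.01606717e+02 -2.54444375e-14
  4.21329896e+01 -2.14060761e+00]
```

```bash
cat >> fit.py <<'E'
p=np.array([.60012,-.07601,.92588]); GX=-.0713; R0=down(p[2]+np.pi/2+np.pi)
E
python3 - <<'E'
from fit import *
move_linear([.207,.59,.32],speed=.25)
move_pose(W(p,(GX,.001,.30)),R0)
gripper_to(.05,15)
P=camera_params("wrist");im=read_camera("wrist");save("w1",im)
for t in("grip","board"): print(t,[(d["p"],atz("wrist",d["xy"],.035 if t=="grip" else 0,P)) for d in tip_of(t,"wrist")])
print(W(p,(GX,.001,.035)))
g=im.copy()
for X in [(GX+a,b,.057) for a in(-.02,.02) for b in(-.008,.008)]+[(-.12,b,.018) for b in(-.071,.071,-.059,.059)]+[(0,b,.103) for b in(-.098,.098)]:
    cv2.circle(g,tuple(int(v) for v in proj("wrist",W(p,X),P)),3,(255,0,0),1)
save("w1o",g);print(read_state()["time_s"])
E
```

```text
grip [(0.95, array([ 0.5548988 , -0.13688463,  0.035     ])), (0.43, array([ 0.60738358, -0.06647178,  0.035     ]))]
board []
[ 0.55646017 -0.13238827  0.035     ]
6.025
```

View pics/w1o.png

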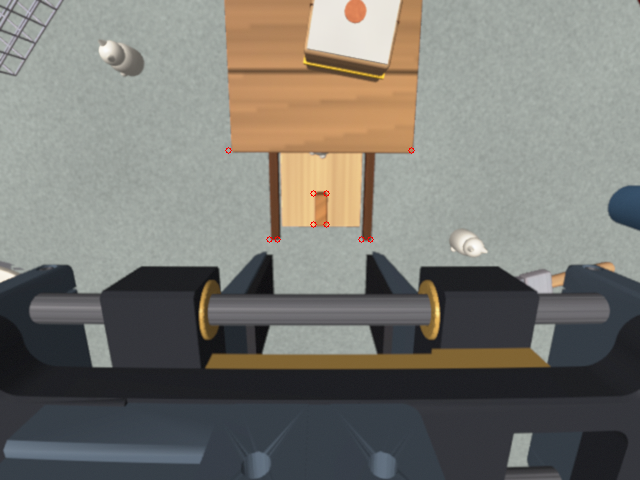

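The wrist overlay matches the shelf edge, strip ends and grip block to about 1 px, so the pose is confirmed. Grasp and draw out slowly.

```bash
python3 - <<'E'
from fit import *
move_linear(W(p,(GX,.001,.10)),speed=.2)
print(move_linear(W(p,(GX,.001,.024)),speed=.06,until_force=8))
gripper_to(.0,20); s=read_state();print(s["finger_gap"],s["grasp_force"],s["contact_force"],s["tool_pos"])
r=move_linear(W(p,(GX-.09,.001,.024)),speed=.04,until_force=25);print(r,read_state()["contact_force"])
r=move_linear(W(p,(GX-.186,.0005,.024)),speed=.04,until_force=25);s=read_state();print(r,s["contact_force"],s["tool_pos"],s["finger_gap"])
wait(.3); gripper_to(.05); move_linear(W(p,(GX-.186,.0005,.11)),speed=.1)
move_linear(W(p,(GX-.186,.0005,.30)),speed=.25)
P=camera_params("wrist");save("w2",read_camera("wrist"))
c,s_=np.cos(p[2]),np.sin(p[2])
def loc(X): d=np.array(X)-[p[0],p[1],0]; return np.round([c*d[0]+s_*d[1],-s_*d[0]+c*d[1]],4)
for t,z in(("grip",.035),("reject",.012),("cat_a",.012)): print(t,[(round(d["p"],2),(np.array(d["xy"])*[640,480]).round(),loc(atz("wrist",d["xy"],z,P))) for d in tip_of(t,"wrist")])
print(read_state()["time_s"])
E
```

```text
False
0.015767041184366296 19.99199241399765 [ 0.82100469 -0.37147175  0.78395274] [ 0.55664686 -0.13244835  0.02405247]
False [1.47323291 1.83601184 4.98649503]
False [2.86099358 3.51799138 5.46344117] [ 0.44478039 -0.28134443  0.02404813] 0.01611583536029335
grip [(0.72, array([321., 210.]), array([-0.2615, -0.0014]))]
reject [(0.63, array([325., 101.]), array([-0.1228, -0.006 ]))]
cat_a [(0.78, array([322.,  52.]), array([-0.0642, -0.0016])), (0.74, array([319., 143.]), array([-0.175 ,  0.0022])), (0.25, array([321., 133.]), array([-0.1622, -0.0005]))]
17.2833
```

View pics/w2.png

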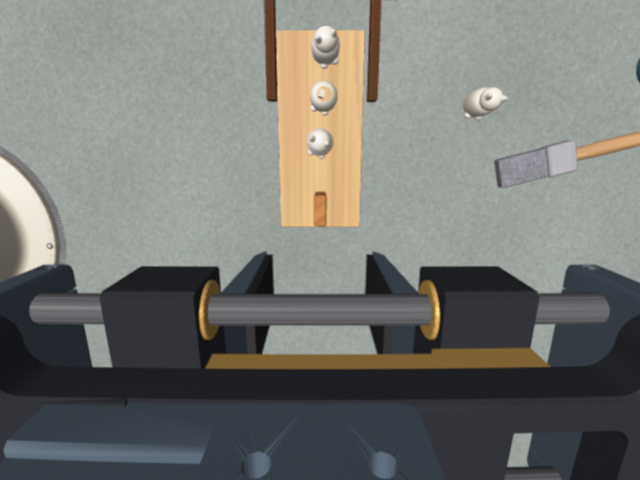

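The headless figure is the middle one, with its broken top at (323,97). The whole figures at (325,45) and (320,142) are both standing. Pick it with the fingers closing across the lane.

```bash
cat >> fit.py <<'E'
def loc(X): c,s=np.cos(p[2]),np.sin(p[2]); d=np.array(X)-[p[0],p[1],0]; return np.round([c*d[0]+s*d[1],-s*d[0]+c*d[1]],4)
E
python3 - <<'E'
from fit import *
P=camera_params("wrist"); 
q=loc(atz("wrist",(323.5/640,97/480),.048,P)); print("reject",q)
for n,u in(("near",(320,141)),("far",(325,38))): print(n,loc(atz("wrist",(u[0]/640,u[1]/480),.065,P)))
x=(q[0]-.117)/2; y=q[1]; assert abs(q[0]+.117)<.008 and abs(y)<.012
gripper_to(.062)
move_linear(W(p,(x,y,.16)),R0,speed=.2)
print(move_linear(W(p,(x,y,.016)),speed=.06,until_force=4))
gripper_to(0,8); s=read_state(); print(s["finger_gap"],s["grasp_force"],s["contact_force"],s["tool_pos"])
move_linear(W(p,(x,y,.12)),speed=.08); move_linear(W(p,(x,y,.28)),speed=.2)
s=read_state(); print(s["finger_gap"],s["grasp_force"],s["time_s"])
read_camera("top")
print([(d["p"],atz("top",d["xy"],0)) for d in tip_of("basket","top")])
E
```

```text
reject [-0.1237 -0.0037]
near [-0.1748  0.0004]
far [-0.065  -0.0051]
False
0.033476567106986516 8.000008910894394 [-0.61745155 -0.08604523  0.11961693] [ 0.53073923 -0.17443468  0.01603049]
0.03369695197989765 7.999949008226395 24.325
[(0.81, array([0.39954926, 0.34448875, 0.        ]))]
```

```bash
python3 - <<'E'
from fit import *
B=np.mean([atz("top",(u/640,v/480),.08) for u,v in((126,286),(210,270),(227,353),(138,370))],0)[:2]; print(B)
T=(B+[.398,.341])/2; print(T)
Rb=down(np.arctan2(T[1],T[0])+np.pi/2)
best=None
for k in(0,np.pi):
    q=inverse_kinematics([*T,.25],down(np.arctan2(T[1],T[0])+np.pi/2+k)); print(q)
    if q is not None and (best is None or abs(q[5])<abs(best[0])): best=(q[5],k)
Rb=down(np.arctan2(T[1],T[0])+np.pi/2+best[1])
move_pose([*T,.25],Rb); move_linear([*T,.12],speed=.15)
print(move_linear([*T,.032],speed=.08,until_force=5))
gripper_to(.058); wait(.2); move_linear([*T,.25],speed=.15); wait(.3)
save("top2",read_camera("top")); read_camera("wrist")
for c in("top","wrist"): print(c,[(d["p"],atz(c,d["xy"],.02)) for d in tip_of("reject",c)])
s=read_state();print(s["finger_gap"],s["time_s"])
E
```

```text
[0.39690012 0.33873581]
[0.39745006 0.33986791]
[ 3.39902965e+01  1.79649792e+01  8.84360409e+01 -2.54444375e-14
  7.35989799e+01 -9.65441519e+01]
[ 3.39902965e+01  1.79649792e+01  8.84360409e+01 -2.54444375e-14
  7.35989799e+01  8.34558481e+01]
False
top [(0.72, array([0.39919573, 0.3345516 , 0.02      ]))]
wrist [(0.71, array([0.39979527, 0.34457276, 0.02      ]))]
0.05808582206267788 31.4833
```

```bash
python3 - <<'E'
from fit import *
g=GX-.186
move_pose(W(p,(g,.0005,.30)),R0); gripper_to(.05,20)
P=camera_params("wrist");save("w3",read_camera("wrist"))
print([loc(atz("wrist",d["xy"],.035,P)) for d in tip_of("grip","wrist")],[loc(atz("wrist",d["xy"],.012,P)) for d in tip_of("cat_a","wrist")])
move_linear(W(p,(g,.0005,.11)),speed=.2)
print(move_linear(W(p,(g,.0005,.024)),speed=.06,until_force=8))
gripper_to(0,20); print(read_state()["finger_gap"])
print(move_linear(W(p,(-.16,.0005,.024)),speed=.04,until_force=20),read_state()["contact_force"])
print(move_linear(W(p,(-.08,.0005,.024)),speed=.04,until_force=20),read_state()["contact_force"])
print(move_linear(W(p,(-.058,.0005,.024)),speed=.015,until_force=12))
s=read_state();print(s["contact_force"],loc(s["tool_pos"]),s["time_s"])
E
```

```text
[array([-0.2599, -0.0006])] [array([-0.1747,  0.0021]), array([-0.0695, -0.002 ])]
False
0.01591482854200851
False [-1.41071283 -1.45957575  4.41061217]
False [-3.00226179 -3.78737015  5.99825451]
True
[-2.0837783  -1.22002857  6.79374543] [-0.065   0.0008] 43.2583
```

```bash
python3 - <<'E'
from fit import *
print(move_linear(W(p,(-.060,.0005,.024)),speed=.008,until_force=15))
s=read_state();print(s["contact_force"],loc(s["tool_pos"]))
wait(.2); gripper_to(.05); move_linear(W(p,(-.065,.0005,.11)),speed=.08); move_linear(W(p,(-.09,.0005,.30)),speed=.2); wait(.2)
P=camera_params("wrist");im=read_camera("wrist")
print([loc(atz("wrist",d["xy"],.035,P)) for d in tip_of("grip","wrist")])
for a in(-.02,.02):
  for b in(-.008,.008): cv2.circle(im,tuple(int(v) for v in proj("wrist",W(p,(-.065+a,b,.057)),P)),2,(255,0,0),1)
sc=read_camera("scene"); print(read_state()["time_s"])
save("fin",np.hstack([cv2.resize(im[60:280,220:420],(400,440)),cv2.resize(sc[130:310,170:350],(390,440))]))
E
```

```text
True
[-1.78996095 -1.14765089  6.61695382] [-0.065   0.0009]
[array([-0.0675,  0.0015])]
47.15
```

View pics/fin.png

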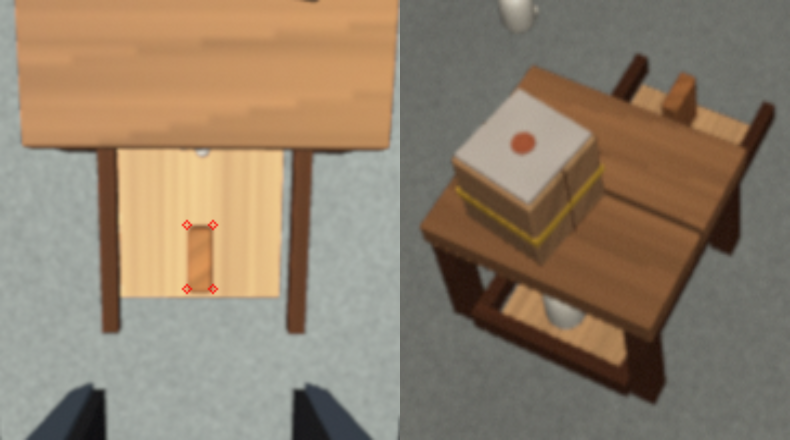

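The left half shows the grip block on the home outline at (200,257). The right half shows the board against the stop bar, the far figure upright and the mould in place. Handing in.

```bash
python3 -c "
from cell import *
print(job_done())"
```

```text
the job is handed in; nothing more can be done
None
```

I handed the job in at about 47 s: the headless figure is in the basket, the board is home against the back stop, both whole figures were standing when last seen on the drawn-out board, and the mould is in place; after the slide back I could see only the far figure clearly, still upright.

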